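# Mock up a power supply on its mounting plate

### The arm

A 6-joint arm with a two-finger parallel gripper is mounted at the origin on a cart in front of the work surface, level with it; the furniture and walls round the work are solid. World frame = base frame: x ahead of the robot, y to its left, z up, the work surface at z = 0. Lengths are in m, angles in rad, forces in N, time in s.
With the tool pointing down it reaches from about 0.3 to 1 m from the base axis. Payload 5.1 kg.
Tool frame: the origin (TCP) lies on the mounting face of the last link; the fingertips stand 190 mm ahead of it and the grasp point (between the pads) lies 171 mm ahead of it; z points along the fingers, y is the line along which they close (so a half turn about z gives the same grasp; the last joint's range is limited). The gripper opens to 95 mm and grips with 3 to 60 N. Pads are 20 mm wide; open, the fingers measure 119 mm over their backs; the gripper's body (75 mm by 180 mm) begins 59 mm behind the grasp point.
Start: joints at [1.043, 0.124, 1.65, -0, 1.367, -0.083], TCP at [0.28, 0.587, 0.405] pointing down, gripper open.
Joint ranges: [-2.61, 2.61], [-1.02, 2.33], [0.03, 2.71], [-1.35, 4.49], [0.32, 2.68], [-2.91, 2.91]. Speed limits (rad/s): [2.57, 2.57, 3.14, 3.14, 3.14, 3.14].

### API

Orientations are given as a unit quaternion [w, x, y, z].
In Python, from cell import manip gives the robot as it stands. The module is installed in compiled form; this text tells all that it offers.
- The arm moves only by the shell command python3 -m creep 'ROWS' [FORCE]. ROWS is JSON, one flat list of numbers, 7 for each row, row after row: the shift along the tool's x, y, z scaled (see below), then the turn, a rotation vector about the tool's x, y, z scaled (see below), then the opening, from 0 (shut) to 1 (fully open). In form: [dx, dy, dz, wx, wy, wz, jaw, dx, dy, dz, wx, wy, wz, jaw, ...]. A call has 1 to 20 rows; each row shifts and turns the commanded pose from where the row before left it, along the tool's axes as they then stand; what a row does not reach is not made up. The controller multiplies each number of a shift by 30 mm and each number of a turn by 0.1 rad. A row lasts 1/10 s, in which the tool goes at most 50 mm and 8.59 degrees, less where a joint would pass 70% of its speed; a pose out of reach is approached as far as the arm can. A call with a number of a shift or a turn outside -1 to 1 is refused whole. A call with a gripper value outside its range is refused whole. The fingers move at their own pace and stop on an object; FORCE is the grip in N (left out, the last holds). Time passes only in rows, so rows that do not move let the fingers close. It gives the time, the measured TCP pose, the force, the opening and the grip force at its end, in the units of the state.
- manip.read_state(): the state, without advancing time (a new reading comes with each control period).
- manip.camera(name): name is "scene" or "top" or "wrist"; returns a dict with "img" (420x560x3 uint8, red, green, blue), "z_map" (420x560 float32, m along the optical axis (not along the pixel's ray), 0 where there is no reading), "K" (3x3 intrinsics, pixels), "R" (3x3) and "t" (3): a world point X has camera coordinates R X + t; the wrist camera has in their place "hand_eye" (4x4, takes a point from camera to tool coordinates, whose origin is the TCP and whose axes are the flange's). Camera axes: x right, y down, z forward; pixel columns grow to the right and rows downward; lengths in m; the calibration is good to about 2 mm. The wrist camera is an equidistant fisheye: a pixel r from the principal point sees the ray r / f radians off the axis. A picture is of the moment at which its call begins: read the wrist's pose just before it.
- manip.sign_off(): hands the job in; it is judged then, once.
The state is a dict: "t": time; "joint_positions": joint angles; "dq": joint speeds; "joint_torque": joint torques, N m; "position": TCP position; "tcp_rot": TCP orientation; "contact_force": force on the tool from outside, world axes, zero at the start; "wrist_torque": the same for the moment, N m; "finger_gap": finger opening in m; "finger_force": force on a finger pad.
Only numpy, scipy, OpenCV 4.12 (cv2) and the standard library are available. Lean on these libraries where they do the work, as an engineer would, in place of code of your own. Each camera call takes 0.05 s, during which the arm holds its last target. There are 200 camera calls.

### The job

Mock up the power supply on the bare mounting plate, where the square transformer and the ring-shaped choke already sit and must stay (front is the plate's side nearest the robot): set the finned heat sink centrally on top of the transformer, the terminal strip midway between transformer and choke, the grey box capacitor straight behind the choke, and the bigger of the two loose black cans, standing, straight in front of the transformer. Lay heat sink, strip and grey capacitor lengthwise front to back, square with the plate; leave about 25 mm of clear space between the grey capacitor and the choke, and between the can and the transformer. Do not disturb the smaller can.

Things in the scene. Friction and masses are not known exactly. Their poses are not given: they have to be found in the camera images.
- plate: Bare aluminium mounting plate fixed on the bench, 200 mm (x, front to back) by 220 mm (y, right to left), 3 mm thick, a 5 mm hole in each corner. Origin at the centre of its underside; x points to its back (away from the robot), y to its left. Transformer and choke sit on it about 70 mm left and right of its centre, within 4 mm; which is on which side varies.
- transformer: Square black ferrite transformer, 32 x 32 mm, its flat top 21 mm above the plate, with a small yellow patch on top; loose on the plate, about 80 g, to be left in place. Origin on its vertical axis, 1 mm below the plate's top face; its x, y, z run as the plate's at the start.
- choke: Ring-shaped choke with copper winding, diameter 38 mm, 19 mm high; loose on the plate, about 80 g, to be left in place. Origin at the centre of its underside; axes as the plate's at the start.
- heat_sink: White-metal finned heat sink block, 40 mm (x) by 60 mm (y, lengthwise along the fins) by 26 mm high, about 110 g, loose on the bench with its flat base down and fins up. Origin at the centre of its underside, z up. Can be gripped across its 40 mm width.
- strip: Cream-coloured screw terminal strip, 20 mm (x) by 60 mm (y, lengthwise) by 16 mm high (solid to 14 mm), loose on the bench. Origin at the centre of its underside, z up.
- grey_cap: Grey box film capacitor, loose on the bench: body 34 mm (x) by 45 mm (y, lengthwise) by 26 mm high, two thin wire leads stick out 10 mm at its -y end (they may point to front or back). Origin on its underside, 4.5 mm from the middle of the box towards the leads; z up.
- grey_cap_mid (a point): Middle of the underside of the grey capacitor's box (leads not counted); axes as the capacitor's.
- big_can: The bigger of the two loose black upright can capacitors with silvery tops: diameter 22 mm, 32 mm high, standing on the bench. Origin at the centre of its underside, z up.
- small_can: The smaller of the two loose black upright can capacitors with silvery tops: diameter 16 mm, 26 mm high, standing on the bench; not to be disturbed. Origin at the centre of its underside, z up.
There are look-alikes about, which are no part of the job. Leave any brown, purple or turquoise look-alike of the heat_sink alone.

How it is judged:
By the outcome, as a careful person would: the job done as asked, in the order asked, and still so for the second after the job is handed in, with the robot touching nothing.
It also fails if it takes over 96 s, if anything falls off the work surface, if the arm or the gripper's body presses on something with over 40 N, if the wrist force passes 120 N, or if a joint passes its speed limit or range.

## Working session

There is one attempt and no reset: what is moved stays moved. The work goes in short steps, Python scripts to look and compute and a shell command to move; the robot and the scene stay as the last step left them, time stands still between calls to the robot, and variables do not carry over. Pictures are saved under pics/ and viewed, at most 14 in all, crops included, and the job is handed in when it is done.

```bash
mkdir -p pics; python3 - <<'E'
from cell import manip
import cv2,numpy as np
s=manip.read_state(); print({k:np.round(v,3) for k,v in s.items()})
for n in("top","scene"):
    c=manip.camera(n); cv2.imwrite(f"pics/{n}0.png",c["img"][:,:,::-1]); np.savez(f"{n}0.npz",**c)
    print(n,c["K"],c["R"],c["t"],(c["z_map"]>0).mean())
E
```

```text
{'t': np.float64(0.0), 'joint_positions': array([ 1.043,  0.124,  1.652, -0.   ,  1.368, -0.083]), 'dq': array([-0.   , -0.001, -0.001,  0.001, -0.004,  0.001]), 'joint_torque': array([ 1.0000e-03, -4.1762e+01, -3.5992e+01,  7.7000e-02,  4.9000e-02,
       -0.0000e+00]), 'position': array([0.28 , 0.587, 0.404]), 'tcp_rot': array([-0.   ,  0.221,  0.975, -0.001]), 'contact_force': array([-0.195, -0.941, -0.049]), 'wrist_torque': array([ 0.031, -0.041, -0.023]), 'finger_force': np.float64(0.0), 'finger_gap': np.float64(0.095)}
top [[481.502937     0.         277.01787624]
 [  0.         481.502937   207.11237734]
 [  0.           0.           1.        ]] [[-0.01858799 -0.99976927 -0.01076561]
 [-0.98200075  0.02027972 -0.18778515]
 [ 0.18796015  0.00708128 -0.98215113]] [-0.29647741  0.47006385  1.52359682] 0.9957270408163266
scene [[382.18746883   0.         282.0647753 ]
 [  0.         382.18746883 212.61961039]
 [  0.           0.           1.        ]] [[ 0.54113837 -0.8406663   0.02119989]
 [-0.52007148 -0.35436884 -0.77714116]
 [ 0.66082896  0.40951544 -0.62896914]] [-0.48868831  0.16883654  0.85340749] 0.9805994897959184
```

View pics/top0.png

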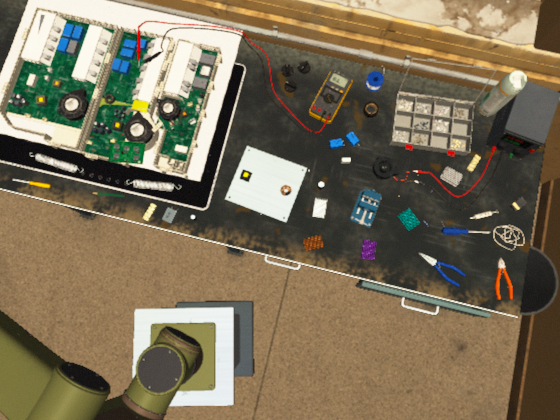

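View pics/scene0.png

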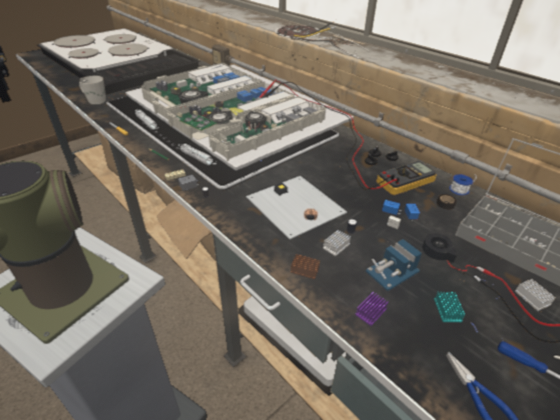

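The top view shows the plate at (267,183), with the transformer at (246,175) and the choke at (286,190).

Candidates in the top view:
- **Heat sink:** white block at (320,208) or white block at (452,176).
- **Strip:** cream at (149,212) or (473,162).
- **Grey capacitor:** (170,215), possibly (346,160).
- **Cans:** (321,184) and (193,217).

I'll enlarge these next.

```bash
cat >h.py <<'E'
import numpy as np,cv2
def load(n): return dict(np.load(n))
def world(c):
    z=c["z_map"]; v,u=np.mgrid[:420,:560]; K=c["K"]
    P=np.stack([(u-K[0,2])/K[0,0]*z,(v-K[1,2])/K[1,1]*z,z],-1)
    return (P-c["t"])@c["R"]
def ray(c,u,v,h):
    d=c["R"].T@np.linalg.inv(c["K"])@[u,v,1]; o=-c["R"].T@c["t"]; return o+d*(h-o[2])/d[2]
E
python3 - <<'E'
from h import *
c=load("top0.npz");s=load("scene0.npz");W=world(c);WS=world(s)
for u,v in [(246,175),(286,190),(267,183),(320,208),(452,176),(149,212),(473,162),(170,215),(193,217),(321,184),(346,160),(518,204)]: print((u,v),W[v,u].round(3),W[v-6:v+7,u-6:u+7,2].max().round(3))
def crop(im,u,v,a,b,k): return cv2.resize(im[v-b:v+b,u-a:u+a],None,fx=k,fy=k,interpolation=cv2.INTER_CUBIC)
I=c["img"][:,:,::-1];J=s["img"][:,:,::-1]
a=crop(I,171,213,40,30,5);b=crop(I,316,186,40,30,5);d=crop(I,462,172,40,30,5)[:, :];e=crop(J,345,228,40,30,5)
cv2.imwrite("pics/c1.png",np.vstack([np.hstack([a[:,:400],b[:,:400]]),np.hstack([d,e])]))
e=crop(J,190,183,40,30,5);f=crop(J,535,293,24,30,5);
E
```

```text
(246, 175) [ 0.579 -0.204  0.024] 1.581
(286, 190) [ 0.53  -0.337  0.003] 1.581
(267, 183) [ 0.555 -0.273  0.005] 0.019
(320, 208) [ 0.46  -0.446  0.033] 0.033
(452, 176) [ 0.561 -0.889  0.024] 0.036
(149, 212) [0.463 0.121 0.007] 1.581
(473, 162) [ 0.608 -0.964  0.021] 1.581
(170, 215) [0.448 0.046 0.027] 0.034
(193, 217) [ 0.44  -0.029  0.026] 0.036
(321, 184) [ 0.54  -0.452  0.037] 1.581
(346, 160) [ 0.625 -0.54   0.018] 0.034
(518, 204) [ 0.463 -1.098  0.02 ] 1.581
```

View pics/c1.png

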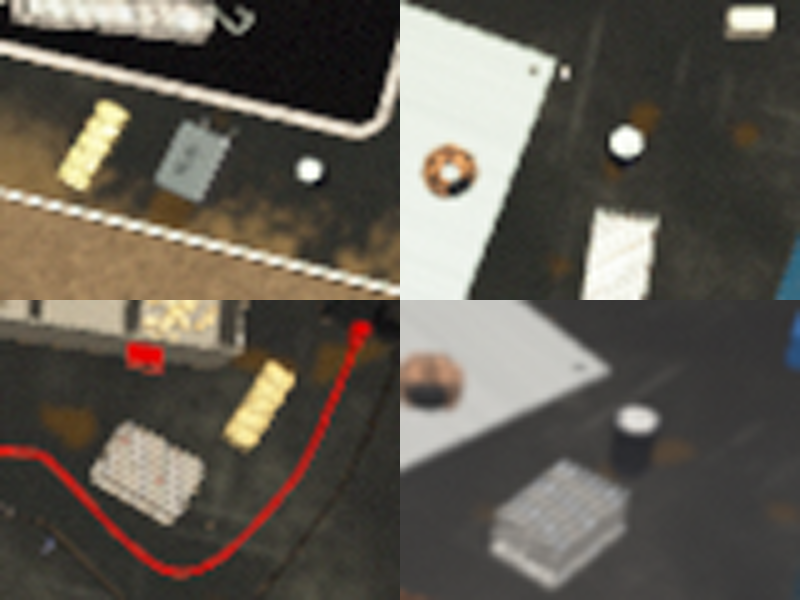

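Identification:
- **Heat sink:** (320,208). It is white and about 40x60. The block at (452,176) is more square and pinned, and it is out of reach.
- **Strip:** (149,212). The one at (473,162) is out of reach.
- **Grey capacitor:** (170,215), with its leads to the back.
- **Big can:** (321,184), with a cap about 7 px across against about 5.5 px for (193,217).

I'll use the wrist camera on the way over for precise positions.

```bash
cat >>h.py <<'E'
from scipy.spatial.transform import Rotation as Ro
def pose(s):
    q=s["tcp_rot"]; return Ro.from_quat([q[1],q[2],q[3],q[0]]).as_matrix(),np.array(s["position"])
def goto(x,y,z,yaw=None,s=None):
    "units for the moves: turn wz first, then shifts in the tool axes after it; yaw (deg) of the tool y axis, mod 180"
    from cell import manip
    s=s or manip.read_state(); R,p=pose(s); cur=np.degrees(np.arctan2(R[1,1],R[0,1]))
    a=0 if yaw is None else (yaw-cur+90)%180-90
    R2=Ro.from_euler("z",a,degrees=True).as_matrix()@R
    j1=np.arctan2(y,x); d=R2.T@(np.array([x,y,z])-p)/.03
    print("t %.1f cur"%s["t"],p.round(4),"yaw %.2f"%cur,"tilt",(R[:2,2]).round(4),"gap",round(s["finger_gap"],4),"| wz",round(-np.radians(a)/.1,2),"shift",d.round(2),"j6 end~%.2f"%(s["joint_positions"][5]+j1-s["joint_positions"][0]-np.radians(a)))
def wray(c,R,p,u,v,h):
    "wrist pixel -> world point at height h"
    K=c["K"]; x=np.array([(u-K[0,2])/K[0,0],(v-K[1,2])/K[1,1]]); r=np.hypot(*x); d=np.r_[x/max(r,1e-9)*np.sin(r),np.cos(r)]
    H=c["hand_eye"]; d=R@H[:3,:3]@d; o=R@H[:3,3]+p; return o+d*(h-o[2])/d[2]
def wproj(c,R,p,X):
    H=c["hand_eye"]; P=H[:3,:3].T@(R.T@(np.array(X)-p)-H[:3,3]); th=np.arctan2(np.hypot(P[0],P[1]),P[2]); e=P[:2]/np.hypot(P[0],P[1])*th; return e*[c["K"][0,0],c["K"][1,1]]+c["K"][:2,2]
def snap(n):
    from cell import manip
    s=manip.read_state(); R,p=pose(s); c=manip.camera("wrist"); np.savez(n+".npz",Rt=R,pt=p,**c); cv2.imwrite(f"pics/{n}.png",c["img"][:,:,::-1]); return c,R,p
E
python3 - <<'E'
from h import *
goto(.42,.04,.404)
E
```

```text
t 0.1 cur [0.2796 0.5865 0.4037] yaw 64.52 tilt [-0.0009 -0.0016] gap 0.0948 | wz -0.0 shift [-1.206e+01 -1.443e+01  1.000e-02] j6 end~-1.03
```

```bash
python3 -m creep '[-0.8,-0.96,0,0,0,0,1,-0.8,-0.96,0,0,0,0,1,-0.8,-0.96,0,0,0,0,1,-0.8,-0.96,0,0,0,0,1,-0.8,-0.96,0,0,0,0,1,-0.8,-0.96,0,0,0,0,1,-0.8,-0.96,0,0,0,0,1,-0.8,-0.96,0,0,0,0,1,-0.8,-0.96,0,0,0,0,1,-0.8,-0.96,0,0,0,0,1,-0.8,-0.96,0,0,0,0,1,-0.8,-0.96,0,0,0,0,1,-0.8,-0.96,0,0,0,0,1,-0.8,-0.96,0,0,0,0,1,-0.8,-0.96,0,0,0,0,1,0,0,0,0,0,0,1,0,0,0,0,0,0,1]' 20
python3 - <<'E'
from h import *
c,R,p=snap("w1"); print(p,c["K"],c["hand_eye"].round(3))
for X in [(.463,.121,.0),(.448,.046,.02),(.44,-.029,.026)]: print(wproj(c,R,p,X))
goto(.50,-.33,.404)
E
```

```text
t: 1.8
position: [0.4187, 0.0414, 0.4043]
tcp_rot: [-0.001, 0.222, 0.975, 0.0]
contact_force: [0.0, -0.3, -0.0]
finger_gap: 0.0951
finger_force: 0.0
[0.41872059 0.0413976  0.40431237] [[325.1922621    0.         280.11079873]
 [  0.         325.1922621  214.28904415]
 [  0.           0.           1.        ]] [[-0.001 -0.956 -0.295  0.084]
 [ 1.    -0.001 -0.001  0.   ]
 [ 0.    -0.295  0.956  0.019]
 [ 0.     0.     0.     1.   ]]
[353.61977404 192.07915769]
[294.39727771 211.32982507]
[234.29359063 233.20566331]
t 1.9 cur [0.4186 0.0421 0.4044] yaw 64.49 tilt [-0.0008  0.0005] gap 0.0952 | wz -0.0 shift [ -7.79 -10.03   0.  ] j6 end~-1.71
```

View pics/w1.png

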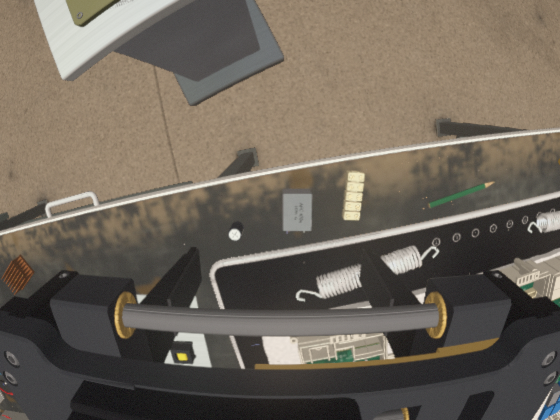

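The wrist view shows the strip at (353,196), the grey capacitor at (297,212) with leads at its lower end, and the small can at (235,234). Next I'll view the plate area.

```bash
python3 -m creep '[-0.7,-1,0,0,0,0,1,-0.7,-1,0,0,0,0,1,-0.7,-1,0,0,0,0,1,-0.7,-1,0,0,0,0,1,-0.7,-1,0,0,0,0,1,-0.7,-1,0,0,0,0,1,-0.7,-1,0,0,0,0,1,-0.7,-1,0,0,0,0,1,-0.7,-1,0,0,0,0,1,-0.7,-1,0,0,0,0,1,0,0,0,0,0,0,1,0,0,0,0,0,0,1]'
python3 - <<'E'
from h import *
c,R,p=snap("w2"); print(p)
E
```

```text
t: 3.05
position: [0.48, -0.3183, 0.4042]
tcp_rot: [-0.001, 0.22, 0.975, 0.001]
contact_force: [-0.8, -0.3, 0.3]
finger_gap: 0.0947
finger_force: 0.0
[ 0.47996978 -0.31832557  0.40419779]
```

View pics/w2.png

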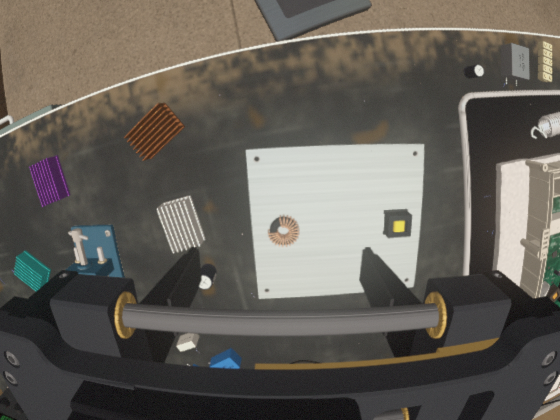

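The wrist view shows the real heat sink, silver with fins, at (181,224). The big can is at (207,283), the choke at (284,231) and the transformer at (397,224). Plate holes are at (257,159), (415,154) and (267,290). The brown, purple and turquoise blocks are the look-alikes.

Now to measure from colour blobs projected at each top height.

```bash
cat >>h.py <<'E'
def blob(c,R,p,mask,u,v,r,h):
    "contour nearest (u,v) of mask in a window, mapped to height h: minAreaRect in world mm"
    m=np.zeros(mask.shape,np.uint8); m[max(v-r,0):v+r,max(u-r,0):u+r]=mask[max(v-r,0):v+r,max(u-r,0):u+r]*255
    cs,_=cv2.findContours(m,cv2.RETR_EXTERNAL,cv2.CHAIN_APPROX_NONE); k=max(cs,key=cv2.contourArea)
    W=np.array([wray(c,R,p,*q[0],h)[:2]*1000 for q in k],np.float32)
    (cx,cy),wh,a=cv2.minAreaRect(W); b=k[:,0].astype(int)
    return W,(round(cx,1),round(cy,1)),np.round(wh,1),round(a,1),cv2.boundingRect(k)
E
python3 - <<'E'
from h import *
def go(n):
    c=load(n+".npz"); return c,c["Rt"],c["pt"],cv2.cvtColor(c["img"],cv2.COLOR_RGB2HSV).astype(int),c["img"].astype(int)
c,R,p,H,I=go("w1")
print("strip",blob(c,R,p,(H[...,1]>60)&(H[...,2]>140),353,196,32,.014)[1:])
print("cap",blob(c,R,p,(H[...,2]>85)&(H[...,1]<60),297,212,30,.026)[1:])
for t in (85,110,130): print("small",blob(c,R,p,(H[...,2]>t),235,234,12,.026)[1:])
c,R,p,H,I=go("w2")
print("sink",blob(c,R,p,(H[...,2]>100)&(H[...,1]<60),181,224,36,.026)[1:])
for t in (100,130):print("can",blob(c,R,p,(H[...,2]>t),206,283,11,.032)[1:])
for t in (60,80):print("trafo",blob(c,R,p,(H[...,2]<t)|(H[...,1]>100),397,224,25,.024)[1:])
print("patch",blob(c,R,p,(H[...,1]>120)&(H[...,2]>120),398,226,15,.024)[1:])
print("choke",blob(c,R,p,(H[...,2]<150)|(H[...,1]>50),284,231,25,.018)[1:])
G=cv2.cvtColor(c["img"],cv2.COLOR_RGB2GRAY)
for u,v in [(257,159),(415,154),(267,290),(406,280)]:
    w=G[v-5:v+6,u-5:u+6].astype(float); k=np.clip(np.median(w)-20-w,0,None); yy,xx=np.mgrid[-5:6,-5:6]
    print("hole",(wray(c,R,p,u+(k*xx).sum()/k.sum(),v+(k*yy).sum()/k.sum(),.003)*1000).round(1))
E
```

```text
strip ((463.0, 131.3), array([46.5, 69.5]), 61.4, (343, 164, 42, 55))
cap ((445.4, 49.4), array([67.5, 64.9]), 64.7, (267, 182, 60, 55))
small ((441.7, -30.0), array([15.4, 15.3]), 16.7, (228, 228, 14, 13))
small ((441.3, -30.1), array([14.6, 14. ]), 64.6, (228, 229, 13, 12))
small ((441.6, -29.6), array([13.3, 14.1]), 62.0, (229, 229, 12, 12))
sink ((464.1, -443.3), array([49.9, 65.8]), 79.3, (156, 195, 50, 59))
can ((542.6, -451.8), array([14.8, 20.8]), 46.3, (199, 275, 13, 15))
can ((542.4, -452.1), array([13.7, 19.5]), 47.6, (199, 275, 12, 14))
trafo ((580.5, -204.3), array([14.8, 15. ]), 71.2, (393, 220, 12, 12))
trafo ((580.5, -204.3), array([14.8, 15. ]), 71.2, (393, 220, 12, 12))
patch ((580.7, -204.0), array([15.5, 13.1]), 64.2, (393, 221, 12, 11))
choke ((526.6, -335.4), array([34.9, 38.3]), 40.3, (268, 216, 31, 30))
hole [ 435.8 -328.1    3. ]
hole [ 510.1 -146.9    3. ]
hole [ 598.5 -394.8    3. ]
hole [ 675.6 -218.9    3. ]
```

```bash
python3 - <<'E'
from h import *
def go(n):
    c=load(n+".npz"); return c,c["Rt"],c["pt"],cv2.cvtColor(c["img"],cv2.COLOR_RGB2HSV).astype(int),c["img"].astype(int)
c,R,p,H,I=go("w1")
for v in (190,):print([tuple(int(k) for k in x) for x in H[v,338:370:2]])
print([tuple(int(k) for k in x) for x in H[205,275:320:3]])
c2,R2,p2,H2,I2=go("w2")
print([tuple(int(k) for k in x) for x in H2[224,376:420:2]])
print([tuple(int(k) for k in x) for x in H2[224,150:212:2]])
v,u=0,0
for c,R,p,pts in((c,R,p,[(353,196),(297,212),(235,234),(325,220)]),(c2,R2,p2,[(181,224),(397,224),(340,220),(220,220)])):
    print([round(float(c["z_map"][y-1:y+2,x-1:x+2].mean()),4) for x,y in pts],[(np.linalg.norm((wray(c,R,p,x,y,0)-(R@c["hand_eye"][:3,3]+p)))).round(3) for x,y in pts])
J=c2["img"][200:300,150:430,::-1]; cv2.imwrite("pics/z1.png",cv2.resize(np.vstack([J,np.pad(go("w1")[0]["img"][160:250,220:380,::-1],((0,0),(0,120),(0,0)))]),None,fx=2.8,fy=2.8,interpolation=cv2.INTER_CUBIC))
E
```

```text
[(20, 44, 87), (21, 46, 88), (19, 50, 87), (20, 61, 113), (21, 71, 162), (23, 59, 209), (23, 58, 214), (25, 51, 226), (25, 46, 233), (25, 51, 231), (24, 52, 232), (24, 54, 233), (25, 55, 207), (21, 51, 95), (17, 52, 99), (20, 63, 109)]
[(21, 32, 79), (18, 37, 82), (18, 36, 86), (40, 5, 153), (42, 8, 157), (45, 6, 157), (42, 8, 155), (38, 7, 148), (24, 9, 139), (50, 5, 146), (45, 7, 155), (38, 7, 154), (30, 8, 131), (21, 33, 78), (18, 38, 80)]
[(39, 8, 218), (45, 9, 218), (43, 8, 216), (41, 9, 217), (40, 13, 121), (42, 15, 87), (36, 14, 88), (42, 13, 98), (25, 32, 103), (25, 143, 201), (26, 146, 234), (27, 147, 234), (27, 148, 233), (27, 150, 233), (26, 137, 181), (36, 16, 80), (40, 9, 87), (42, 14, 93), (38, 10, 209), (34, 10, 213), (38, 10, 213), (40, 11, 213)]
[(27, 31, 83), (19, 23, 87), (21, 21, 84), (23, 24, 84), (23, 24, 84), (19, 25, 82), (33, 15, 192), (17, 30, 135), (20, 22, 171), (24, 14, 176), (16, 28, 136), (30, 7, 220), (16, 30, 128), (33, 13, 195), (18, 27, 143), (17, 28, 145), (22, 14, 198), (17, 27, 132), (27, 11, 213), (19, 26, 138), (19, 23, 153), (18, 20, 162), (19, 28, 129), (15, 32, 129), (27, 13, 197), (20, 26, 118), (27, 30, 86), (34, 25, 83), (34, 22, 81), (20, 19, 81), (26, 21, 84)]
[0.3806, 0.3744, 0.382, 0.4045] [np.float64(0.407), np.float64(0.403), np.float64(0.415), np.float64(0.409)]
[0.3835, 0.3827, 0.4008, 0.404] [np.float64(0.426), np.float64(0.435), np.float64(0.412), np.float64(0.412)]
```

View pics/z1.png

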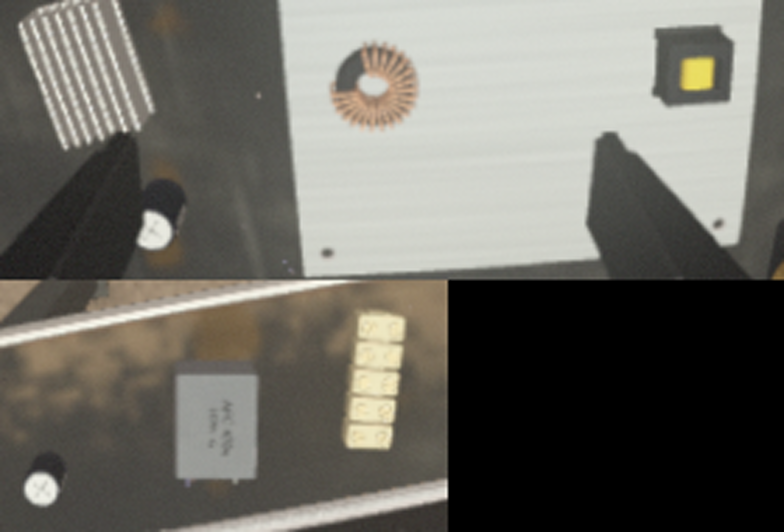

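Enlarged: the heat sink fins are at left, the can's silver top (154,230 in the crop) is partly behind a finger, the yellow patch sits near the middle of the transformer top, and the capacitor leads point to the back. I'll tighten the thresholds.

```bash
python3 - <<'E'
from h import *
def go(n):
    c=load(n+".npz"); return c,c["Rt"],c["pt"],cv2.cvtColor(c["img"],cv2.COLOR_RGB2HSV).astype(int)
c,R,p,H=go("w1")
print("strip",blob(c,R,p,(H[...,2]>160)&(H[...,1]>35),353,196,30,.014)[1:])
print("cap",blob(c,R,p,(H[...,2]>120)&(H[...,1]<25),297,212,26,.026)[1:])
c,R,p,H=go("w2")
close=lambda m,k:cv2.morphologyEx(m.astype(np.uint8),cv2.MORPH_CLOSE,np.ones((k,k)))
for t in(165,):print("sink",blob(c,R,p,close(H[...,2]>t,5),181,224,36,.026)[1:])
print("sinkall0",blob(c,R,p,H[...,2]>105,178,224,30,.0)[1:])
print("trafo",blob(c,R,p,(H[...,2]<150)|(H[...,1]>60),397,224,24,.024)[1:])
print("choke",blob(c,R,p,(H[...,2]<170)|(H[...,1]>40),284,231,25,.015)[1:])
t=load("top0.npz")
for n,(u,v),h in(("can",(321,184),.032),("small",(193,217),.026),("trafo",(246,175),.024)):
    m=t["img"].max(2)[v-7:v+8,u-7:u+8]>140 
    ys,xs=np.nonzero(m); print(n,ray(t,xs.mean()+u-7,ys.mean()+v-7,h).round(4),m.sum())
E
```

```text
strip ((462.6, 117.7), array([20.9, 59.9]), 60.8, (343, 171, 22, 49))
cap ((449.3, 48.7), array([32.8, 44.7]), 64.5, (283, 194, 29, 38))
sink ((463.9, -443.3), array([47.2, 63.3]), 79.1, (157, 196, 48, 57))
sinkall0 ((468.4, -455.0), array([53.2, 70.3]), 79.3, (156, 195, 50, 59))
trafo ((576.3, -204.3), array([37.1, 36. ]), 67.5, (383, 209, 29, 29))
choke ((527.0, -336.4), array([36.5, 37.4]), 64.5, (268, 216, 31, 30))
can [ 0.5416 -0.4522  0.032 ] 33
small [ 0.4418 -0.0275  0.026 ] 16
trafo [ 0.5796 -0.2048  0.024 ] 157
```

```bash
python3 - <<'E'
from h import *
goto(.465,-.447,.25,79.1)
c=load("w2.npz"); print(wproj(c,c["Rt"],c["pt"],c["pt"]+c["Rt"]@[0,0,.171]))
E
```

```text
t 3.1 cur [ 0.4798 -0.3178  0.4043] yaw 64.62 tilt [-0.0007  0.0012] gap 0.0954 | wz -2.53 shift [-0.33 -4.33  5.14] j6 end~-2.15
[279.84004032 281.71338566]
```

```bash
python3 -m creep '[0,0,0,0,0,-0.9,1,0,0,0,0,0,-0.9,1,0,0,0,0,0,-0.73,1,-0.06,-0.9,0.9,0,0,0,1,-0.06,-0.9,0.9,0,0,0,1,-0.06,-0.9,0.9,0,0,0,1,-0.06,-0.9,0.9,0,0,0,1,-0.09,-0.73,0.9,0,0,0,1,0,0,0.64,0,0,0,1,0,0,0,0,0,0,1,0,0,0,0,0,0,1]'
python3 - <<'E'
from h import *
c,R,p=snap("w3"); goto(.465,-.447,.25,79.1)
print(wproj(c,R,p,(.465,-.447,.026)))
H=cv2.cvtColor(c["img"],cv2.COLOR_RGB2HSV).astype(int)
E
```

```text
t: 4.2
position: [0.4648, -0.4472, 0.2508]
tcp_rot: [-0.0, 0.095, 0.995, 0.0]
contact_force: [0.5, 0.4, 0.7]
finger_gap: 0.095
finger_force: 0.0
t 4.2 cur [ 0.4651 -0.4476  0.252 ] yaw 79.11 tilt [ 0.0011 -0.0011] gap 0.095 | wz 0.0 shift [0.01 0.02 0.07] j6 end~-2.15
[279.97701281 243.56132294]
```

View pics/w3.png

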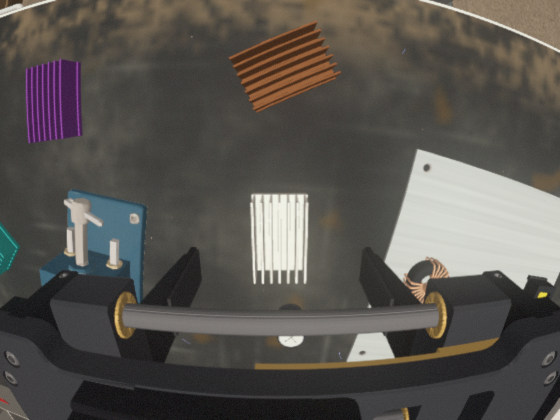

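The heat sink is centred between the fingers (280,240) with its fins along the tool x axis. I'll lower, grip and lift.

```bash
python3 -m creep '[0,0,0.7,0,0,0,1,0,0,0.7,0,0,0,1,0,0,0.5,0,0,0,1,0,0,0,0,0,0,1,0,0,0,0,0,0,0.2,0,0,0,0,0,0,0.2,0,0,0,0,0,0,0.2,0,0,0,0,0,0,0.2,0,0,0,0,0,0,0.2,0,0,0,0,0,0,0.2,0,0,0,0,0,0,0.2,0,0,0,0,0,0,0.2]' 30
python3 - <<'E'
from h import *
from cell import manip
s=manip.read_state(); print(s["finger_force"],s["contact_force"].round(1)); goto(.5795,-.2035,.33,67.7)
E
```

```text
t: 5.45
position: [0.4642, -0.4487, 0.1935]
tcp_rot: [-0.0, 0.096, 0.995, 0.0]
contact_force: [-0.4, -0.1, -0.4]
finger_gap: 0.0394
finger_force: 30.0
29.99996244907379 [-0.4 -0.1 -0.4]
t 5.5 cur [ 0.4642 -0.4487  0.1935] yaw 79.01 tilt [-0.      0.0002] gap 0.0394 | wz 1.97 shift [-0.45  9.02 -4.55] j6 end~-1.52
```

```bash
python3 -m creep '[0,0,-0.5,0,0,0,0.2,0,0,-1,0,0,0,0.2,0,0,-1,0,0,0,0.2,0,0,-1,0,0,0,0.2,0,0,-1,0,0,0.97,0.2,0,0,0,0,0,1,0.2,-0.31,0.9,0,0,0,0,0.2,-0.31,0.9,0,0,0,0,0.2,-0.31,0.9,0,0,0,0,0.2,-0.31,0.9,0,0,0,0,0.2,-0.31,0.9,0,0,0,0,0.2,-0.31,0.9,0,0,0,0,0.2,-0.31,0.9,0,0,0,0,0.2,-0.31,0.9,0,0,0,0,0.2,-0.31,0.9,0,0,0,0,0.2,-0.31,0.9,0,0,0,0,0.2,0,0,0,0,0,0,0.2,0,0,0,0,0,0,0.2]'
python3 - <<'E'
from h import *
c,R,p=snap("w4"); goto(.5795,-.2035,.33,67.7); print(wproj(c,R,p,(.5795,-.2035,.024)))
H=cv2.cvtColor(c["img"],cv2.COLOR_RGB2HSV).astype(int)
u,v=wproj(c,R,p,(.5795,-.2035,.024)).astype(int)
print(blob(c,R,p,(H[...,2]<150)|(H[...,1]>60),u,v,32,.024)[1:])
E
```

```text
t: 7.25
position: [0.6528, -0.2337, 0.3292]
tcp_rot: [0.0, 0.193, 0.981, -0.0]
contact_force: [-0.1, -1.4, -0.7]
finger_gap: 0.04
finger_force: 30.0
t 7.3 cur [ 0.6524 -0.2343  0.329 ] yaw 67.74 tilt [-0.0001 -0.0005] gap 0.0394 | wz 0.01 shift [ 2.64  0.03 -0.03] j6 end~-1.52
[280.3480005  122.45619942]
((581.4, -202.3), array([30.4, 30. ]), 67.5, (265, 107, 36, 35))
```

View pics/w4.png

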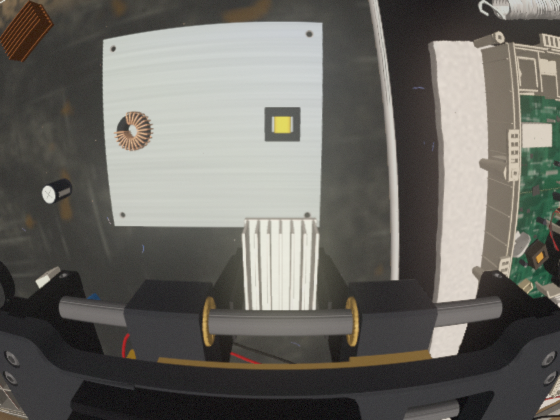

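All four plate holes are visible at (113,49), (309,34), (123,215) and (307,215). The transformer at (282,124) is directly below the camera, and the held sink's front edge is at row 219. Now I'll compute the plate frame and all targets.

```bash
python3 - <<'E'
from h import *
c=load("w4.npz");R,p=c["Rt"],c["pt"];H=cv2.cvtColor(c["img"],cv2.COLOR_RGB2HSV).astype(int)
G=cv2.cvtColor(c["img"],cv2.COLOR_RGB2GRAY); P=[]
for u,v in [(113,49),(309,34),(123,215),(307,215)]:
    w=G[v-5:v+6,u-5:u+6].astype(float); k=np.clip(np.median(w)-25-w,0,None); yy,xx=np.mgrid[-5:6,-5:6]
    P.append(wray(c,R,p,u+(k*xx).sum()/k.sum(),v+(k*yy).sum()/k.sum(),.003)[:2]*1000)
P=np.array(P);fr,fl,br,bl=P; print(P.round(1))
print("sides",[np.linalg.norm(a).round(1) for a in(fl-fr,bl-br,br-fr,bl-fl)],"yaw",[np.degrees(np.arctan2(-a[0],a[1])).round(2) for a in(fl-fr,bl-br)],[np.degrees(np.arctan2(a[1],a[0])).round(2) for a in(br-fr,bl-fl)])
print("ctr",P.mean(0).round(1),((fl+br)/2).round(1),((fr+bl)/2).round(1))
print("choke",blob(c,R,p,(H[...,2]<170)|(H[...,1]>40),133,131,24,.012)[1:])
w=load("w3.npz"); print("sink ends w3",[wray(w,w["Rt"],w["pt"],279.5,v,.026).round(4) for v in(194,283)],[wray(w,w["Rt"],w["pt"],u,243,.026).round(4) for u in(252,308)])
h=p[2]-.19+.0195 # sink top height now
print("front edge tool x", (R.T@(wray(c,R,p,281,219,h+.003)-p))[0].round(4), [ (R.T@(wray(c,R,p,u,222,h+.003)-p))[1].round(4) for u in (243,320)])
E
```

```text
[[ 435.9 -327.9]
 [ 510.2 -146.6]
 [ 598.6 -394.5]
 [ 673.2 -213.5]]
sides [np.float64(195.9), np.float64(195.8), np.float64(175.8), np.float64(176.2)] yaw [np.float64(-22.28), np.float64(-22.4)] [np.float64(-22.29), np.float64(-22.33)]
ctr [ 554.5 -270.6] [ 554.4 -270.6] [ 554.6 -270.7]
choke ((528.0, -336.4), array([38.3, 40.9]), 24.6, (114, 111, 39, 40))
sink ends w3 [array([ 0.4309, -0.4407,  0.026 ]), array([ 0.4952, -0.4532,  0.026 ])] [array([ 0.461 , -0.4657,  0.026 ]), array([ 0.4683, -0.4281,  0.026 ])]
front edge tool x 0.0361 [np.float64(-0.0177), np.float64(0.0195)]
```

```bash
python3 - <<'E'
from h import *
goto(.5798,-.2022,.25,67.7)
E
```

```text
t 7.3 cur [ 0.6524 -0.2343  0.329 ] yaw 67.74 tilt [-0.0001 -0.0005] gap 0.0394 | wz 0.01 shift [2.65 0.07 2.63] j6 end~-1.52
```

```bash
python3 -m creep '[0.8,0.02,0,0,0,0,0.2,0.9,0.02,0.3,0,0,0,0.2,0.95,0.03,0.6,0,0,0,0.2,0,0,0.9,0,0,0,0.2,0,0,0.83,0,0,0,0.2,0,0,0,0,0,0,0.2,0,0,0,0,0,0,0.2]'
python3 - <<'E'
from h import *
goto(.5798,-.2022,.2185,67.7)
E
```

```text
t: 8.0
position: [0.5794, -0.2028, 0.2499]
tcp_rot: [-0.0, 0.194, 0.981, -0.0]
contact_force: [0.1, -0.2, -0.2]
finger_gap: 0.0403
finger_force: 30.0
t 8.0 cur [ 0.5794 -0.2028  0.2499] yaw 67.66 tilt [-0.0006  0.0001] gap 0.0403 | wz -0.01 shift [-0.    0.02  1.05] j6 end~-1.52
```

```bash
python3 -m creep '[0,0.02,0.4,0,0,0,0.2,0,0,0.4,0,0,0,0.2,0,0,0.26,0,0,0,0.2,0,0,0,0,0,0,0.2,0,0,0,0,0,0,0.2,0,0,0,0,0,0,0.2]'
```

```text
t: 8.6
position: [0.5801, -0.2014, 0.2177]
tcp_rot: [-0.0, 0.193, 0.981, 0.0]
contact_force: [-0.2, -0.4, -0.8]
finger_gap: 0.0397
finger_force: 30.0
```

```bash
python3 -m creep '[0,0,0,0,0,0,0.65,0,0,0,0,0,0,0.65,0,0,0,0,0,0,0.65,0,0,-0.5,0,0,0,0.65,0,0,-0.9,0,0,0,0.65,0,0,-0.9,0,0,0,0.65,0,0,-0.9,0,0,0,0.65,-0.9,0,-0.4,0,0,0,0.65,-0.9,0,0,0,0,0,0.65,-0.9,0,0,0,0,0,0.65,0,0,0,0,0,0,0.65,0,0,0,0,0,0,0.65]'
python3 - <<'E'
from h import *
c,R,p=snap("w5"); goto(.4626,.1177,.25,60.8)
E
```

```text
t: 9.8
position: [0.6551, -0.2322, 0.3265]
tcp_rot: [0.0, 0.193, 0.981, -0.0]
contact_force: [0.0, -0.1, 0.1]
finger_gap: 0.0616
finger_force: 0.0
t 9.8 cur [ 0.6547 -0.232   0.3263] yaw 67.73 tilt [-0.0003  0.0001] gap 0.0619 | wz 1.21 shift [11.28  7.05  2.55] j6 end~-0.81
```

View pics/w5.png

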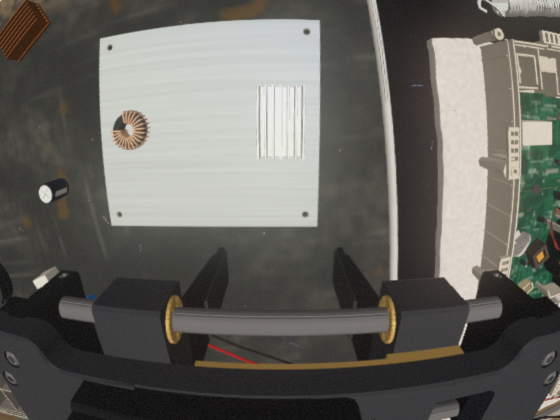

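The sink at (281,122) sits square on the transformer. Next is the strip.

```bash
python3 -m creep '[0,0,0,0,0,0.6,0.6,0,0,0,0,0,0.61,0.6,0.94,0.59,0,0,0,0,0.6,0.94,0.59,0,0,0,0,0.6,0.94,0.59,0,0,0,0,0.6,0.94,0.59,0,0,0,0,0.6,0.94,0.59,0,0,0,0,0.6,0.94,0.59,0,0,0,0,0.6,0.94,0.59,0,0,0,0,0.6,0.94,0.59,0,0,0,0,0.6,0.94,0.59,0,0,0,0,0.6,0.94,0.59,0,0,0,0,0.6,0.94,0.59,0.5,0,0,0,0.6,0.94,0.59,0.5,0,0,0,0.6,0,0,0.75,0,0,0,0.6,0,0,0.7,0,0,0,0.6,0,0,0,0,0,0,0.6,0,0,0,0,0,0,0.6]'
python3 - <<'E'
from h import *
c,R,p=snap("w6"); H=cv2.cvtColor(c["img"],cv2.COLOR_RGB2HSV).astype(int)
u,v=wproj(c,R,p,(.4626,.1177,.014)).astype(int);print(u,v)
q=blob(c,R,p,(H[...,2]>160)&(H[...,1]>35),u,v,55,.014);print(q[1:])
goto(.4626,.1177,.193,60.8)
w=load("w5.npz");H=cv2.cvtColor(w["img"],cv2.COLOR_RGB2HSV).astype(int)
m=cv2.morphologyEx((H[...,2]>228).astype(np.uint8),cv2.MORPH_CLOSE,np.ones((7,7)))
print("sink",blob(w,w["Rt"],w["pt"],m,281,122,44,.05)[1:])
E
```

```text
t: 11.65
position: [0.4628, 0.1183, 0.2526]
tcp_rot: [-0.0, 0.252, 0.968, -0.0]
contact_force: [0.5, 0.8, 0.2]
finger_gap: 0.0568
finger_force: 0.0
279 236
((463.8, 131.1), array([51.6, 70.4]), 61.1, (260, 181, 74, 93))
t 11.7 cur [0.4634 0.1182 0.2534] yaw 60.78 tilt [0.0014 0.0002] gap 0.0571 | wz -0.0 shift [ 0.02 -0.03  2.01] j6 end~-0.81
sink ((580.8, -201.3), array([36.8, 58. ]), 67.2, (257, 85, 48, 74))
```

```bash
python3 - <<'E'
from h import *
c=load("w6.npz");R,p=c["Rt"],c["pt"];H=cv2.cvtColor(c["img"],cv2.COLOR_RGB2HSV).astype(int)
q=blob(c,R,p,(H[...,2]>185)&(H[...,1]>35),279,236,45,.014);print(q[1:]);goto(q[1][0]/1000,q[1][1]/1000,.193,60.9)
E
```

```text
((461.9, 118.3), array([20.4, 61.2]), 60.8, (265, 194, 30, 80))
t 11.7 cur [0.4634 0.1182 0.2534] yaw 60.78 tilt [0.0014 0.0002] gap 0.0571 | wz -0.02 shift [ 0.05 -0.02  2.01] j6 end~-0.81
```

```bash
python3 -m creep '[0.03,0,0.7,0,0,0,0.6,0,0,0.7,0,0,0,0.6,0,0,0.56,0,0,0,0.6,0,0,0,0,0,0,0.6,0,0,0,0,0,0,0.05,0,0,0,0,0,0,0.05,0,0,0,0,0,0,0.05,0,0,0,0,0,0,0.05,0,0,0,0,0,0,0.05,0,0,0,0,0,0,0.05,0,0,0,0,0,0,0.05,0,0,0,0,0,0,0.05]' 30
python3 - <<'E'
from h import *
P0=np.array([554.5,-270.6]);ux=np.array([.9252,-.3795]);uy=np.array([.3795,.9252])
T=np.array([581.2,-202.4]);C=np.array([527.6,-336.3])
print("strip",(T+C)/2,"cap",C+ux*(19+25+22.5),"can",T-ux*52)
m=(T+C)/2000;goto(m[0],m[1],.30,67.7)
E
```

```text
t: 12.9
position: [0.4628, 0.1188, 0.194]
tcp_rot: [0.0, 0.252, 0.968, 0.0]
contact_force: [-1.2, 0.7, 4.3]
finger_gap: 0.0199
finger_force: 30.0
strip [ 554.4  -269.35] cap [ 589.1258  -361.53675] can [ 533.0896 -182.666 ]
t 12.9 cur [0.4628 0.1188 0.194 ] yaw 60.79 tilt [0.0004 0.0001] gap 0.0199 | wz -1.21 shift [ -7.74 -10.81  -3.53] j6 end~-1.63
```

```bash
python3 -m creep '[0,0,-0.5,0,0,0,0.05,0,0,-1,0,0,0,0.05,0,0,-1,0,0,0,0.05,0,0,-1,0,0,-0.6,0.05,0,0,0,0,0,-0.61,0.05,-0.645,-0.9,0,0,0,0,0.05,-0.645,-0.9,0,0,0,0,0.05,-0.645,-0.9,0,0,0,0,0.05,-0.645,-0.9,0,0,0,0,0.05,-0.645,-0.9,0,0,0,0,0.05,-0.645,-0.9,0,0,0,0,0.05,-0.645,-0.9,0,0,0,0,0.05,-0.645,-0.9,0,0,0,0,0.05,-0.645,-0.9,0,0,0,0,0.05,-0.645,-0.9,0,0,0,0,0.05,-0.645,-0.9,0,0,0,0,0.05,-0.645,-0.9,0,0,0,0,0.05,0,0,0,0,0,0,0.05,0,0,0,0,0,0,0.05]'
python3 - <<'E'
from h import *
goto(.5544,-.2694,.1965,67.7)
E
```

```text
t: 14.8
position: [0.5544, -0.2694, 0.2977]
tcp_rot: [-0.001, 0.194, 0.981, 0.0]
contact_force: [0.8, 0.2, -0.4]
finger_gap: 0.0199
finger_force: 30.0
t 14.8 cur [ 0.5544 -0.2694  0.2977] yaw 67.65 tilt [-0.0012  0.0011] gap 0.0199 | wz -0.01 shift [-0.01 -0.    3.37] j6 end~-1.63
```

```bash
python3 -m creep '[0,0,0.9,0,0,0,0.05,0,0,0.9,0,0,0,0.05,0,0,0.8,0,0,0,0.05,0,0,0.4,0,0,0,0.05,0,0,0.34,0,0,0,0.05,0,0,0,0,0,0,0.05,0,0,0,0,0,0,0.05]'
```

```text
t: 15.5
position: [0.555, -0.2689, 0.1992]
tcp_rot: [0.001, 0.193, 0.981, -0.0]
contact_force: [-0.1, -0.7, -0.3]
finger_gap: 0.0199
finger_force: 30.0
```

```bash
python3 -m creep '[0,0,0.06,0,0,0,0.05,0,0,0,0,0,0,0.05,0,0,0,0,0,0,0.05,0,0,0,0,0,0,0.4,0,0,0,0,0,0,0.4,0,0,0,0,0,0,0.4,0,0,-0.5,0,0,0,0.4,0,0,-0.9,0,0,0,0.4,0,0,-0.9,0,0,0,0.4,0,0,-0.9,0,0,0,0.5,0,0,0,0,0,0,0.6]'
python3 - <<'E'
from h import *
goto(.4493,.0487,.25,64.5)
E
```

```text
t: 16.6
position: [0.5561, -0.2699, 0.2991]
tcp_rot: [0.005, 0.193, 0.981, -0.002]
contact_force: [0.9, -0.7, 1.2]
finger_gap: 0.0493
finger_force: 0.0
t 16.6 cur [ 0.5561 -0.2699  0.2991] yaw 67.73 tilt [ 0.0088 -0.0053] gap 0.0493 | wz 0.56 shift [7.8  8.06 1.54] j6 end~-1.02
```

```bash
python3 -m creep '[0,0,0,0,0,0.56,0.6,0.87,0.9,0,0,0,0,0.6,0.87,0.9,0,0,0,0,0.6,0.87,0.9,0,0,0,0,0.6,0.87,0.9,0,0,0,0,0.6,0.87,0.9,0,0,0,0,0.6,0.87,0.9,0,0,0,0,0.6,0.87,0.9,0,0,0,0,0.6,0.87,0.9,0,0,0,0,0.6,0.87,0.9,0.7,0,0,0,0.6,0,0,0.8,0,0,0,0.6,0,0,0,0,0,0,0.6,0,0,0,0,0,0,0.6]'
python3 - <<'E'
from h import *
c,R,p=snap("w7"); H=cv2.cvtColor(c["img"],cv2.COLOR_RGB2HSV).astype(int)
u,v=wproj(c,R,p,(.4493,.0487,.026)).astype(int);print(u,v)
q=blob(c,R,p,(H[...,2]>120)&(H[...,1]<25),u,v,48,.026);print(q[1:])
goto(q[1][0]/1000,q[1][1]/1000,.193,64.5)
E
```

```text
t: 17.9
position: [0.447, 0.0513, 0.2474]
tcp_rot: [-0.001, 0.221, 0.975, -0.0]
contact_force: [0.3, -0.3, -0.2]
finger_gap: 0.057
finger_force: 0.0
278 249
((446.0, 49.9), array([33.8, 53.4]), 64.7, (252, 207, 52, 74))
t 17.9 cur [0.4475 0.051  0.2483] yaw 64.48 tilt [ 0.0008 -0.0001] gap 0.057 | wz -0.0 shift [ 0.03 -0.06  1.84] j6 end~-1.01
```

```bash
python3 - <<'E'
from h import *
goto(.4495,.0484,.193,64.5)
E
```

```text
t 17.9 cur [0.4475 0.051  0.2483] yaw 64.48 tilt [ 0.0008 -0.0001] gap 0.057 | wz -0.0 shift [-0.09 -0.05  1.84] j6 end~-1.02
```

```bash
python3 -m creep '[-0.09,-0.05,0,0,0,0,0.6,0,0,0.7,0,0,0,0.6,0,0,0.7,0,0,0,0.6,0,0,0.42,0,0,0,0.6,0,0,0,0,0,0,0.6,0,0,0,0,0,0,0.2,0,0,0,0,0,0,0.2,0,0,0,0,0,0,0.2,0,0,0,0,0,0,0.2,0,0,0,0,0,0,0.2,0,0,0,0,0,0,0.2]' 30
python3 - <<'E'
from h import *
goto(.5891,-.3615,.30,67.7)
E
```

```text
t: 19.05
position: [0.4494, 0.0489, 0.1939]
tcp_rot: [0.001, 0.221, 0.975, 0.0]
contact_force: [-0.8, 0.2, 6.1]
finger_gap: 0.0341
finger_force: 30.0
t 19.1 cur [0.4494 0.0489 0.1939] yaw 64.52 tilt [ 0.0015 -0.0001] gap 0.0341 | wz -0.55 shift [ -9.5  -10.89  -3.53] j6 end~-1.73
```

```bash
python3 -m creep '[0,0,-0.5,0,0,0,0.2,0,0,-1,0,0,0,0.2,0,0,-1,0,0,0,0.2,0,0,-1,0,0,-0.55,0.2,-0.79,-0.9075,0,0,0,0,0.2,-0.79,-0.9075,0,0,0,0,0.2,-0.79,-0.9075,0,0,0,0,0.2,-0.79,-0.9075,0,0,0,0,0.2,-0.79,-0.9075,0,0,0,0,0.2,-0.79,-0.9075,0,0,0,0,0.2,-0.79,-0.9075,0,0,0,0,0.2,-0.79,-0.9075,0,0,0,0,0.2,-0.79,-0.9075,0,0,0,0,0.2,-0.79,-0.9075,0,0,0,0,0.2,-0.79,-0.9075,0,0,0,0,0.2,-0.79,-0.9075,0,0,0,0,0.2,0,0,0,0,0,0,0.2,0,0,0,0,0,0,0.2]'
python3 - <<'E'
from h import *
c,R,p=snap("w8"); H=cv2.cvtColor(c["img"],cv2.COLOR_RGB2HSV).astype(int)
u,v=wproj(c,R,p,(.5276,-.3363,.015)).astype(int);print(u,v)
q=blob(c,R,p,(H[...,2]<170)|(H[...,1]>40),u,v,32,.012);print(q[1:])
goto(.5891,-.3615,.1965,67.7)
E
```

```text
t: 20.85
position: [0.5876, -0.3618, 0.2967]
tcp_rot: [-0.001, 0.194, 0.981, 0.001]
contact_force: [-0.1, 0.7, -0.4]
finger_gap: 0.0338
finger_force: 30.0
280 141
((528.3, -336.0), array([35.8, 37.3]), 37.4, (257, 118, 47, 47))
t 20.9 cur [ 0.5875 -0.361   0.2969] yaw 67.66 tilt [-0.0015  0.0015] gap 0.0338 | wz -0.01 shift [-0.06  0.    3.35] j6 end~-1.73
```

View pics/w8.png

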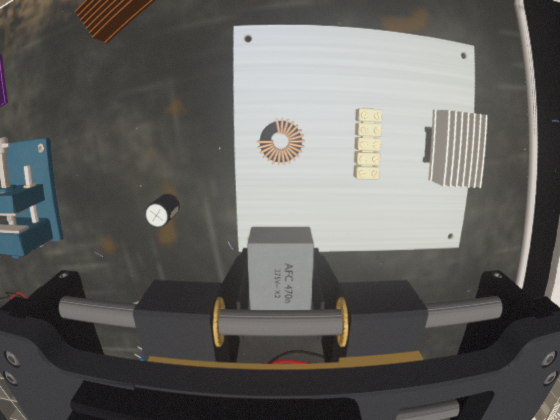

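The strip at (369,144) and sink look square, the choke is at (281,141), and the box is held with its front base edge at row 228 and top edge at about row 248.

```bash
python3 - <<'E'
from h import *
c=load("w8.npz");R,p=c["Rt"],c["pt"];H=cv2.cvtColor(c["img"],cv2.COLOR_RGB2HSV).astype(int)
print(H[222:256:2,280,2])
for v,z in((228,.194),(248,.168)): print((R.T@(wray(c,R,p,280,v,p[2]-z)-p)).round(4))
q=blob(c,R,p,(H[...,1]>50)&(H[...,2]>150),369,144,42,.017);print("strip",q[1:])
goto(.5896,-.3613,.1965,67.7)
E
```

```text
[215 214 179 109 109 105 107 107 108 105 110 149 153 152 153 151 152]
[2.21e-02 1.00e-04 1.94e-01]
[2.08e-02 1.00e-04 1.68e-01]
strip ((566.6, -283.9), array([ 9.4, 22.3]), 46.3, (355, 150, 14, 27))
t 20.9 cur [ 0.5875 -0.361   0.2969] yaw 67.66 tilt [-0.0015  0.0015] gap 0.0338 | wz -0.01 shift [-0.08  0.01  3.35] j6 end~-1.73
```

```bash
python3 -m creep '[-0.1,0.01,0.9,0,0,0,0.2,0,0,0.9,0,0,0,0.2,0,0,0.8,0,0,0,0.2,0,0,0.4,0,0,0,0.2,0,0,0.3,0,0,0,0.2,0,0,0,0,0,0,0.2,0,0,0,0,0,0,0.2]'
python3 - <<'E'
from h import *
goto(.5902,-.3615,.1967,67.7)
E
```

```text
t: 21.6
position: [0.5912, -0.3623, 0.2003]
tcp_rot: [0.001, 0.194, 0.981, -0.0]
contact_force: [-0.7, 0.2, -0.7]
finger_gap: 0.0342
finger_force: 30.0
t 21.6 cur [ 0.5912 -0.3623  0.2003] yaw 67.68 tilt [ 0.0014 -0.0011] gap 0.0342 | wz -0.0 shift [0.04 0.01 0.12] j6 end~-1.73
```

```bash
python3 -m creep '[0.03,0,0.09,0,0,0,0.2,0,0,0,0,0,0,0.2,0,0,0,0,0,0,0.2,0,0,0,0,0,0,0.55,0,0,0,0,0,0,0.55,0,0,0,0,0,0,0.55,0,0,-0.5,0,0,0,0.55,0,0,-0.9,0,0,0,0.55,0,0,-0.9,0,0,0,0.55,0,0,-0.9,0,0,0,0.55,0,0,0,0,0,0,0.55]'
python3 - <<'E'
from h import *
c=load("w8.npz");R,p=c["Rt"],c["pt"];H=cv2.cvtColor(c["img"],cv2.COLOR_RGB2HSV).astype(int)
print("can",blob(c,R,p,H[...,2]>130,157,215,15,.032)[1:])
goto(.542,-.452,.26,67.7)
E
```

```text
t: 22.7
position: [0.5913, -0.3629, 0.2993]
tcp_rot: [0.005, 0.194, 0.981, -0.002]
contact_force: [-0.2, -0.1, 1.1]
finger_gap: 0.0524
finger_force: 0.0
can ((540.6, -453.8), array([18.3, 19.4]), 61.3, (146, 204, 21, 23))
t 22.7 cur [ 0.5913 -0.3629  0.2993] yaw 67.67 tilt [ 0.0085 -0.0062] gap 0.0524 | wz -0.01 shift [ 0.4  -3.37  1.31] j6 end~-1.88
```

```bash
python3 -m creep '[0.1,-0.85,0,0,0,0,0.55,0.1,-0.85,0,0,0,0,0.55,0.1,-0.85,0.5,0,0,0,0.55,0.1,-0.85,0.8,0,0,0,0.55,0,0,0,0,0,0,0.55,0,0,0,0,0,0,0.55]'
python3 - <<'E'
from h import *
c,R,p=snap("w9"); H=cv2.cvtColor(c["img"],cv2.COLOR_RGB2HSV).astype(int)
u,v=wproj(c,R,p,(.5413,-.453,.032)).astype(int);print(u,v)
q=blob(c,R,p,(H[...,2]>130),u,v,26,.032);print(q[1:])
goto(q[1][0]/1000,q[1][1]/1000,.203,67.7)
cv2.imwrite("pics/z9.png",c["img"][150:350,180:480,::-1])
E
```

```text
t: 23.3
position: [0.5395, -0.4517, 0.252]
tcp_rot: [-0.001, 0.194, 0.981, 0.001]
contact_force: [0.3, -0.9, 0.5]
finger_gap: 0.0524
finger_force: 0.0
278 249
((541.1, -453.4), array([18.9, 18.3]), 67.6, (264, 237, 29, 26))
t 23.4 cur [ 0.5402 -0.4514  0.2532] yaw 67.66 tilt [-0.      0.0006] gap 0.0524 | wz -0.01 shift [-0.05 -0.05  1.67] j6 end~-1.88
```

View pics/z9.png

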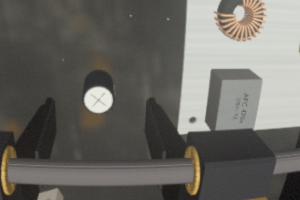

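The big can's silver top is at (98,98) in the crop, centred between the fingers. It measures about 19 mm against about 14 mm for the small one, which confirms it is the bigger can. I'll lower and grip.

```bash
python3 -m creep '[-0.05,-0.05,0,0,0,0,0.55,0,0,0.7,0,0,0,0.55,0,0,0.7,0,0,0,0.55,0,0,0.4,0,0,0,0.55,0,0,0,0,0,0,0.55,0,0,0,0,0,0,0.05,0,0,0,0,0,0,0.05,0,0,0,0,0,0,0.05,0,0,0,0,0,0,0.05,0,0,0,0,0,0,0.05,0,0,0,0,0,0,0.05,0,0,0,0,0,0,0.05]' 25
python3 - <<'E'
from h import *
goto(.5331,-.1827,.33,67.7)
E
```

```text
t: 24.55
position: [0.541, -0.4539, 0.2]
tcp_rot: [0.0, 0.194, 0.981, -0.0]
contact_force: [-0.5, 0.1, 3.2]
finger_gap: 0.021
finger_force: 25.0
t 24.6 cur [ 0.541  -0.4539  0.2   ] yaw 67.66 tilt [ 0.0008 -0.0007] gap 0.021 | wz -0.01 shift [ 3.67  8.26 -4.34] j6 end~-1.51
```

```bash
python3 -m creep '[0,0,-0.5,0,0,0,0.05,0,0,-1,0,0,0,0.05,0,0,-1,0,0,0,0.05,0,0,-1,0,0,0,0.05,0.367,0.826,0,0,0,0,0.05,0.367,0.826,0,0,0,0,0.05,0.367,0.826,0,0,0,0,0.05,0.367,0.826,0,0,0,0,0.05,0.367,0.826,0,0,0,0,0.05,0.367,0.826,0,0,0,0,0.05,0.367,0.826,0,0,0,0,0.05,0.367,0.826,0,0,0,0,0.05,0.367,0.826,0,0,0,0,0.05,0.367,0.826,0,0,0,0,0.05,0,0,0,0,0,0,0.05,0,0,0,0,0,0,0.05]'
python3 - <<'E'
from h import *
goto(.5331,-.1827,.2035,67.7)
E
```

```text
t: 26.15
position: [0.5332, -0.1824, 0.3049]
tcp_rot: [0.0, 0.193, 0.981, -0.0]
contact_force: [0.2, -0.2, -0.3]
finger_gap: 0.0209
finger_force: 25.0
t 26.1 cur [ 0.5332 -0.1824  0.3049] yaw 67.73 tilt [ 0.0007 -0.0008] gap 0.0209 | wz 0.01 shift [ 0.   -0.01  3.38] j6 end~-1.51
```

```bash
python3 -m creep '[0,0,0.9,0,0,0,0.05,0,0,0.9,0,0,0,0.05,0,0,0.8,0,0,0,0.05,0,0,0.4,0,0,0,0.05,0,0,0.3,0,0,0,0.05,0,0,0,0,0,0,0.05,0,0,0,0,0,0,0.05]'
```

```text
t: 26.85
position: [0.5337, -0.1831, 0.2063]
tcp_rot: [0.001, 0.194, 0.981, -0.0]
contact_force: [0.8, -0.6, 1.6]
finger_gap: 0.0215
finger_force: 25.0
```

```bash
python3 -m creep '[0,0,0.08,0,0,0,0.05,0,0,0,0,0,0,0.05,0,0,0,0,0,0,0.05]'
```

```text
t: 27.15
position: [0.5333, -0.1827, 0.2035]
tcp_rot: [0.0, 0.194, 0.981, -0.0]
contact_force: [-0.1, -0.8, -0.1]
finger_gap: 0.0214
finger_force: 25.0
```

Release, rise, then move back for a final look from above the plate.

```bash
python3 -m creep '[0,0,0.02,0,0,0,0.05,0,0,0,0,0,0,0.4,0,0,0,0,0,0,0.4,0,0,0,0,0,0,0.4,0,0,-0.5,0,0,0,0.4,0,0,-0.9,0,0,0,0.4,0,0,-0.9,0,0,0,0.4,0,0,-0.9,0,0,0,0.4,0,0,-1,0,0,0,0.4,-1,-0.5,-1,0,0,0,0.4,-1,-0.5,-1,0,0,0,0.4,-1,-0.5,0,0,0,0,0.4,-1,-0.5,0,0,0,0,0.4,-1,-0.5,0,0,0,0,0.4,0,0,0,0,0,0,0.4,0,0,0,0,0,0,0.4]'
python3 - <<'E'
from h import *
c,R,p=snap("w10"); print(p)
for X in((.5544,-.2694,.017),(.5896,-.3613,.029),(.533,-.1827,.035),(.581,-.2024,.05),(.528,-.336,.015)): print(wproj(c,R,p,X).round())
E
```

```text
t: 28.75
position: [0.6434, -0.3093, 0.3885]
tcp_rot: [-0.0, 0.194, 0.981, 0.0]
contact_force: [-0.8, 0.4, 0.2]
finger_gap: 0.0382
finger_force: 0.0
[ 0.64338006 -0.30925934  0.3885281 ]
[283. 105.]
[216. 169.]
[353.  56.]
[356. 105.]
[217. 107.]
```

View pics/w10.png

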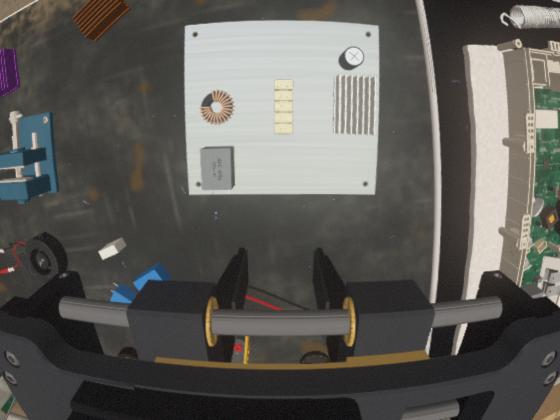

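Everything is in place: can (354,56), sink (354,105), strip (284,106), choke (217,107) and grey capacitor (217,168). I'll do one numeric check.

```bash
python3 - <<'E'
from h import *
c=load("w10.npz");R,p=c["Rt"],c["pt"];H=cv2.cvtColor(c["img"],cv2.COLOR_RGB2HSV).astype(int)
P0=np.array([554.5,-270.6]);A=np.array([[.9252,-.3795],[.3795,.9252]])
def f(n,m,u,v,r,h):
    q=blob(c,R,p,m,u,v,r,h); W=(q[0]-P0)@A.T; print(n,"x",W[:,0].min().round(1),W[:,0].max().round(1),"y",W[:,1].min().round(1),W[:,1].max().round(1),"mid",((W.min(0)+W.max(0))/2).round(1),"ang",q[3]+22.3-90)
cl=lambda m:cv2.morphologyEx(m.astype(np.uint8),cv2.MORPH_CLOSE,np.ones((5,5)))
f("strip",cl(H[...,1]>22),284,106,34,.017)
f("cap",(H[...,2]<190)&(H[...,2]>125),217,168,24,.029)
f("can",cl((H[...,2]<150)),354,56,16,.033)
f("sink",cl(H[...,2]<170),354,105,34,.05)
f("choke",(H[...,2]<170)|(H[...,1]>40),217,107,22,.012)
E
```

```text
strip x -27.7 29.9 y -8.3 11.1 mid [1.1 1.4] ang 0.0
cap x 41.2 89.8 y -94.8 -50.2 mid [ 65.5 -72.5] ang -0.20000000000000284
can x -62.2 -39.3 y 58.6 83.0 mid [-50.8  70.8] ang -42.5
sink x -37.9 31.1 y 49.7 106.2 mid [-3.4 78. ] ang 1.2999999999999972
choke x -19.0 17.9 y -89.9 -52.8 mid [ -0.6 -71.4] ang -46.7
```

```bash
python3 -c "
from cell import manip; print(manip.sign_off())"
```

```text
the job is handed in; nothing more can be done
None
```

I placed the heat sink, strip, grey capacitor and big can as asked, in that order, and handed the job in at about 29 s; the final view showed gaps of roughly 25 mm, the transformer and choke in place, and I never moved the small can.

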